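# Set the bead doser four clicks up and start it

## Robot

A 6-joint arm with a two-finger parallel gripper is mounted at the origin on the work surface. World frame = base frame: x ahead of the robot, y to its left, z up, the work surface at z = 0. Lengths are in m, angles in rad, forces in N, time in s.
With the tool pointing down it reaches from about 0.3 to 0.775 m from the base axis. Payload 14.6 kg.
Tool frame: the origin (TCP) lies at the centre of the arm's flange, where the gripper is bolted on; the fingertips stand 199 mm ahead of it and the grasp point (between the pads) lies ctrl.tcp_to_grasp ahead of it (ctrl.tcp_to_grasp is the distance from the TCP to the grasp point, in m); z points along the fingers, y is the line along which they close (so a half turn about z gives the same grasp; the last joint's range is limited). The gripper opens to 94 mm and grips with 3 to 60 N. Pads are 16 mm wide; open, the fingers measure 119 mm over their backs; the gripper's body (75 mm by 177 mm) begins 78 mm behind the grasp point.
Start: joints at [-1.279, 0.3, 1.521, -0, 1.321, -0.067], TCP at [0.193, -0.515, 0.405] pointing down, gripper open.
Joint ranges: [-3.03, 3.03], [-0.79, 2.21], [0.23, 2.52], [-1.04, 4.18], [0, 3.07], [-2.55, 2.55]. Speed limits (rad/s): [2.22, 2.22, 2.57, 3.14, 3.14, 3.14].

## Interface

Orientations are given as [roll, pitch, yaw] about the fixed x, y, z axes, in that order (R = Rz(yaw) Ry(pitch) Rx(roll)).
In Python, from station import ctrl gives the robot as it stands. The module is installed in compiled form; this text tells all that it offers.
- The arm moves only by the shell command python3 -m jog 'ROWS' [OPENING] [FORCE]. ROWS is JSON, a list of rows, each a list of 6 numbers: the shift along the tool's x, y, z in cm, then the turn, a rotation vector about the tool's x, y, z in rad. In form: [[tx, ty, tz, ax, ay, az], ...]. A call has 1 to 8 rows; each row is the pose to reach, as a shift and turn from the pose commanded when the call began, along the tool's axes at that moment; what a row does not reach only later rows make up. A row lasts 1/10 s, in which the tool goes at most 50 mm and 8.59 degrees, less where a joint would pass 70% of its speed; a pose out of reach is approached as far as the arm can. A call with a gripper value outside its range is refused whole. OPENING is the opening in per cent of the stroke, from 0 (shut) to 100 (fully open), set as the call begins (- or left out, the last holds). The fingers move at their own pace and stop on an object; FORCE is the grip in N (left out, the last holds). Time passes only in rows, so rows that repeat a pose let the fingers close. It gives the time, the measured TCP pose, the force, the opening and the grip force at its end, in the units of the state.
- ctrl.get_obs(): the state, without advancing time (a new reading comes with each control period).
- ctrl.camera(name): name is "side" or "top"; returns a dict with "img" (420x560x3 uint8, blue, green, red), "intrinsics" (3x3 intrinsics, pixels), "R" (3x3) and "t" (3): a world point X has camera coordinates R X + t. Camera axes: x right, y down, z forward; pixel columns grow to the right and rows downward; lengths in m; the calibration is good to about 2 mm. A picture is of the moment at which its call begins. There is no depth.
- ctrl.hand_in(): hands the job in; it is judged then, once.
The state is a dict: "time_s": time; "qpos": joint angles; "joint_vel": joint speeds; "tau": joint torques, N m; "ee_pos": TCP position; "eef_rot": TCP orientation; "force": force on the tool from outside, world axes, zero at the start; "moment": the same for the moment, N m; "grip_width": finger opening in m; "grip_force": force on a finger pad.
Only numpy, scipy, OpenCV 4.12 (cv2) and the standard library are available. Lean on these libraries where they do the work, as an engineer would, in place of code of your own. Each camera call takes 0.05 s, during which the arm holds its last target. There are 200 camera calls.

## Task

Someone needs a bigger portion of beads: gently push the steel peg of the console's dial round with a fingertip, clockwise seen from above, exactly four clicks on from wherever it stands, and leave it resting in that click. Then press the push button on the small station fully down and let it go, to start the doser. Only touch and push, do not pinch or grip the dial or its peg, press the button only once the dial is set, and leave the tub, the jar and the scoop where they are.

Things in the scene. Friction and masses are not known exactly. Their poses are not given: they have to be found in the camera images.
- console: Grey painted metal box fixed to the bench, 170 x 150 mm (its x, y) and 45 mm high, origin at the centre of its underside, z up. The dial stands on the middle of its top with a vertical axis through the console's origin. The box stands anywhere on the bench before the robot, turned up to 1.1 rad either way, to the left or to the right of the button station.
- dial_axis (a point): Centre of the dial's top face, on its vertical axis, 59 mm above the bench. The dial is a black disc 108 mm across, 11 mm thick. Feel, pushing at the peg: 4 to 6 N starts it out of a click; resistance falls away until midway, then the dial snaps by itself into the next click, ahead of the finger. It turns back the same way. Solid stops just beyond the first and last click.
- dial_peg (a point): Centre of the top of the dial's upright round steel peg: 12 mm in diameter, 27 mm high above the dial's face (top 86 mm above the bench), 42 mm from the dial's axis. It turns with the dial, one click being 15 mm of its way; a white line on the dial runs from the centre towards it.
- dial: The turning dial with its peg; origin on its axis at bench height, y towards the peg. Ten click stops 20 degrees apart: the first with the peg at the console's +y, the last at its -y, by way of its +x (clockwise from above), each marked by a black tick on the console. It starts in the third. Over 25 N between fingers and dial counts as gripping or forcing it.
- start_top (a point): Centre of the top of the push button (57 mm above the bench when up), a black plunger 36 mm across in an aluminium collar on the station.
- start (a joint): How far the push button is pressed down, in m: 0 up, 0.006 fully down. A spring returns it; fully down takes 4 N. It counts as pressed beyond 0.004.
- station: Small grey box fixed to the bench, 75 x 75 mm and 35 mm high, carrying the push button in the middle of its top; origin at the centre of its underside.
- tub: Loose white plastic tub full of pink stone beads, 190 x 130 x 60 mm, 0.7 kg; origin at the centre of its underside. Not to be disturbed.
- jar: Loose closed glass jar with a metal cap, 60 mm across, 80 mm high; origin at the centre of its underside. Not to be disturbed.
- scoop: Loose steel bead scoop, tray 70 x 50 x 22 mm with a flat handle reaching to 125 mm from the tray's centre, along -x of the scoop; origin under the tray's centre. Not to be disturbed.
There are look-alikes about, which are no part of the job. What is shaped like the console but green or purple is not meant.

How it is judged:
By the outcome, as a careful person would: the job done as asked, in the order asked, and still so for the second after the job is handed in, with the robot touching nothing.
It also fails if it takes over 51 s, if anything falls off the work surface, if the arm or the gripper's body presses on something with over 40 N, if the wrist force passes 120 N, or if a joint passes its speed limit or range.

## Working session

There is one attempt and no reset: what is moved stays moved. The work goes in short steps, Python scripts to look and compute and a shell command to move; the robot and the scene stay as the last step left them, time stands still between calls to the robot, and variables do not carry over. Pictures are saved under pics/ and viewed, at most 10 in all, crops included, and the job is handed in when it is done.

```bash
mkdir -p pics
python3 - <<'E'
from station import ctrl
import cv2,numpy as np
o=ctrl.get_obs();print({k:np.round(v,3).tolist() for k,v in o.items()},ctrl.tcp_to_grasp)
for n in("top","side"):
    c=ctrl.camera(n);cv2.imwrite(f"pics/{n}0.png",c["img"]);np.savez(f"{n}.npz",**c)
    print(n,np.round(c["intrinsics"],1).tolist(),np.round(c["R"],3).tolist(),np.round(c["t"],3).tolist())
E
```

```text
{'time_s': 0.0, 'qpos': [-1.279, 0.3, 1.522, 0.0, 1.321, -0.067], 'joint_vel': [-0.002, 0.001, -0.002, 0.0, -0.003, 0.0], 'tau': [0.001, -53.181, -35.274, 0.071, 0.024, -0.0], 'ee_pos': [0.193, -0.515, 0.404], 'eef_rot': [-3.14, -0.0, 0.359], 'force': [0.626, -0.423, 0.333], 'moment': [-0.033, -0.034, -0.013], 'grip_force': 0.0, 'grip_width': 0.094} 0.1804
top [[381.8, 0.0, 281.0], [0.0, 381.8, 212.2], [0.0, 0.0, 1.0]] [[0.092, -0.996, -0.002], [-0.972, -0.089, -0.218], [0.216, 0.022, -0.976]] [-0.063, 0.58, 1.039]
side [[456.0, 0.0, 287.3], [0.0, 456.0, 206.4], [0.0, 0.0, 1.0]] [[-0.869, -0.494, -0.006], [-0.281, 0.505, -0.816], [0.407, -0.708, -0.578]] [0.476, 0.217, 1.08]
```

View pics/top0.png

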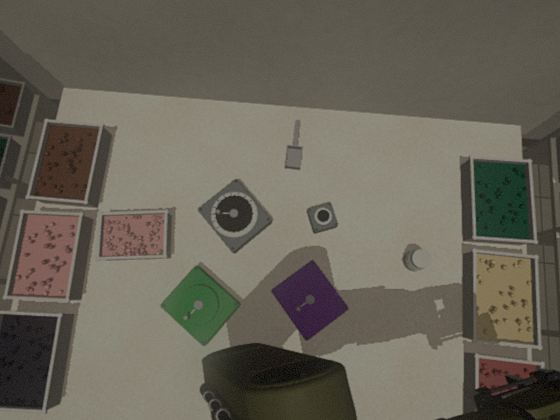

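View pics/side0.png

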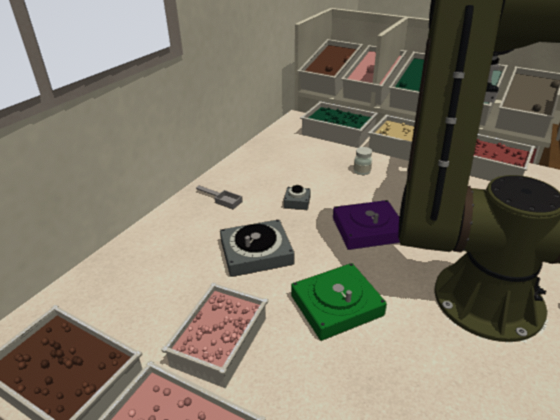

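The grey console is at about (236,215) in top and (257,245) in side. The button is at (322,216) in top and (297,190) in side. Next I'll enlarge both.

Run:
```python
import cv2,numpy as np
t=cv2.imread("pics/top0.png")[172:258,192:344];s=cv2.imread("pics/side0.png")[176:280,212:316]
cv2.imwrite("pics/tc.png",cv2.resize(t,None,fx=5,fy=5,interpolation=cv2.INTER_CUBIC))
cv2.imwrite("pics/sc.png",cv2.resize(s,None,fx=5.5,fy=5.5,interpolation=cv2.INTER_CUBIC))
```

```text
(no output)
```

View pics/tc.png

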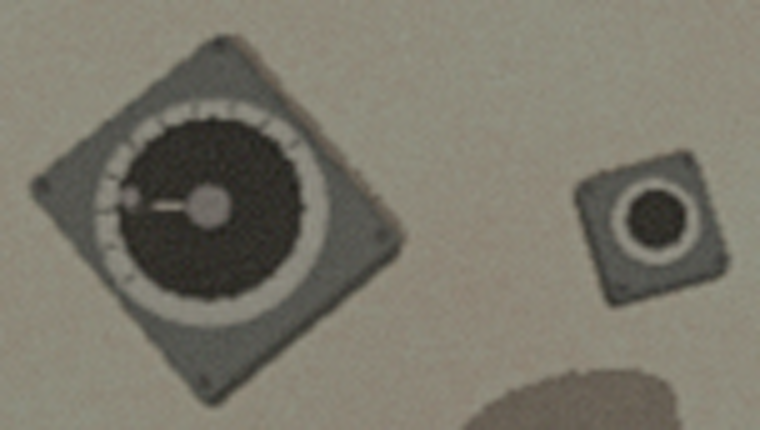

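View pics/sc.png

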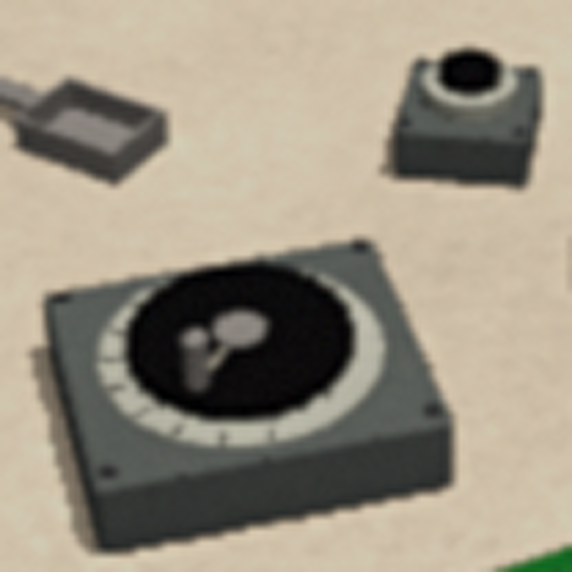

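```bash
cat > h.py <<'E'
import numpy as np
C={n:dict(np.load(n+".npz")) for n in("top","side")}
off={"top":(192,172,5),"side":(212,176,5.5)}
def px(n,p): ox,oy,s=off[n]; return np.array([ox+(p[0]+.5)/s-.5,oy+(p[1]+.5)/s-.5])
def ray(n,p,crop=True):
    c=C[n];u=px(n,p) if crop else np.array(p)
    d=c["R"].T@np.linalg.solve(c["intrinsics"],[*u,1]);return -c["R"].T@c["t"],d/np.linalg.norm(d)
def atz(n,p,z,crop=True):
    o,d=ray(n,p,crop);return o+d*(z-o[2])/d[2]
def tri(a,b):
    o1,d1=ray("top",a);o2,d2=ray("side",b)
    s=np.linalg.lstsq(np.c_[d1,-d2],o2-o1,rcond=None)[0]
    p,q=o1+s[0]*d1,o2+s[1]*d2;return (p+q)/2,np.linalg.norm(p-q)
E
python3 - <<'E'
from h import *
np.set_printoptions(precision=4,suppress=True)
for n,a,b,z in(("axis",(210,207),(241,335),.059),("peg",(130,196),(194,337),.086),("btn",(657,218),(470,70),.057)):
    print(n,*tri(a,b),atz("top",a,z),atz("side",b,z))
S=np.array([atz("top",p,.045)for p in((220,43),(42,186),(206,382),(382,236))])
T=np.array([atz("side",p,.045)for p in((362,246),(60,298),(108,471),(432,410))])
for Q in(S,T):
    print(Q.mean(0)); e=np.diff(np.vstack([Q,Q[:1]]),axis=0)
    print(np.linalg.norm(e,axis=1),np.degrees(np.arctan2(e[:,1],e[:,0])))
E
```

```text
axis [0.571  0.1278 0.0522] 0.0003411640452119539 [0.5698 0.1269 0.059 ] [0.566  0.1346 0.059 ]
peg [0.5674 0.1696 0.082 ] 0.00041937981354226513 [0.5664 0.1687 0.086 ] [0.5647 0.1736 0.086 ]
btn [ 0.5891 -0.1326  0.0487] 0.00029064207326276253 [ 0.5874 -0.1318  0.057 ] [ 0.5829 -0.1214  0.057 ]
[0.571  0.1274 0.045 ]
[0.1351 0.1529 0.1322 0.1533] [ 135.8509 -133.9845  -44.3117   44.9564]
[0.5688 0.1313 0.045 ]
[0.1527 0.1307 0.1511 0.1306] [  45.1898  135.6713 -134.7808  -45.0361]
```

Axis is about (0.569, 0.129). The peg sits at about 95° world, which is click 3 with the console yawed 45°, so the target is 15°. I'll push with the closed fingers' +y face and keep tool yaw equal to the peg angle. First I move there.

```bash
python3 -m jog '[[56,-51.8,0,0,0,-1.3],[56,-51.8,0,0,0,-1.3],[56,-51.8,0,0,0,-1.3],[56,-51.8,0,0,0,-1.3],[56,-51.8,0,0,0,-1.3],[56,-51.8,0,0,0,-1.3],[56,-51.8,0,0,0,-1.3],[56,-51.8,0,0,0,-1.3]]' 0 10
cat > go.py <<'E'
# remaining move to x y z yaw(deg), in the tool's axes (cm, rad)
import sys,numpy as np
from scipy.spatial.transform import Rotation as R
from station import ctrl
o=ctrl.get_obs();x,y,z,w=map(float,sys.argv[1:5])
A=R.from_euler("xyz",o["eef_rot"]);B=R.from_euler("xyz",[np.pi,0,np.radians(w)])
print(np.round(o["ee_pos"],4),np.round(o["eef_rot"],3),np.round(o["force"],2),o["grip_width"],o["time_s"])
print(np.round(A.inv().apply(np.array([x,y,z])-o["ee_pos"])*100,2),np.round((A.inv()*B).as_rotvec(),3))
E
python3 go.py .5356 .1673 .404 95
```

```text
time_s: 0.9
ee_pos: [0.373, -0.1556, 0.4047]
eef_rot: [3.141, 0.0, 1.565]
force: [1.5, -0.1, -0.0]
grip_width: 0.0333
grip_force: 0.0
[ 0.373  -0.1556  0.4047] [3.141 0.    1.565] [ 1.55 -0.1  -0.03] 0.033291704523985464 0.9
[32.39 16.06  0.07] [ 0.     0.    -0.093]
```

```bash
python3 -m jog '[[32.4,16.1,0,0,0,-0.093],[32.4,16.1,0,0,0,-0.093],[32.4,16.1,0,0,0,-0.093],[32.4,16.1,0,0,0,-0.093],[32.4,16.1,0,0,0,-0.093],[32.4,16.1,0,0,0,-0.093],[32.4,16.1,0,0,0,-0.093],[32.4,16.1,0,0,0,-0.093]]'
python3 go.py .5356 .1673 .27 95
```

```text
time_s: 1.7
ee_pos: [0.5385, 0.1681, 0.4037]
eef_rot: [-3.14, -0.0, 1.655]
force: [-0.7, -1.5, 0.0]
grip_width: 0.0006
grip_force: 0.0
[0.5385 0.1681 0.4037] [-3.14  -0.     1.655] [-0.75 -1.52  0.02] 0.0006046165279999053 1.7
[-0.06 -0.28 13.37] [-0.001 -0.    -0.003]
```

```bash
python3 -m jog '[[0,-0.2,5,0,0,0],[0,-0.2,9,0,0,0],[0,-0.2,10.2,0,0,0],[0,-0.2,10.2,0,0,0],[0,-0.2,10.2,0,0,0]]'
python3 go.py .5356 .1673 .27 95
python3 - <<'E'
from station import ctrl
import cv2,numpy as np
a=ctrl.camera("top")["img"][172:258,192:292];b=ctrl.camera("side")["img"][190:290,205:305]
f=lambda i:cv2.resize(i,(400,400*i.shape[0]//i.shape[1]),interpolation=cv2.INTER_CUBIC)
a,b=f(a),f(b);a=cv2.copyMakeBorder(a,0,400-a.shape[0],0,0,0);cv2.imwrite("pics/c1.png",np.hstack([a,b]))
E
```

```text
time_s: 2.2
ee_pos: [0.536, 0.1641, 0.3046]
eef_rot: [3.139, -0.0, 1.651]
force: [0.3, -1.0, 0.4]
grip_width: 0.0008
grip_force: 0.0
[0.536  0.1641 0.3046] [ 3.139 -0.     1.651] [ 0.27 -1.01  0.37] 0.0007720152280474904 2.2
[ 0.32 -0.03  3.46] [ 0.002 -0.    -0.007]
```

View pics/c1.png

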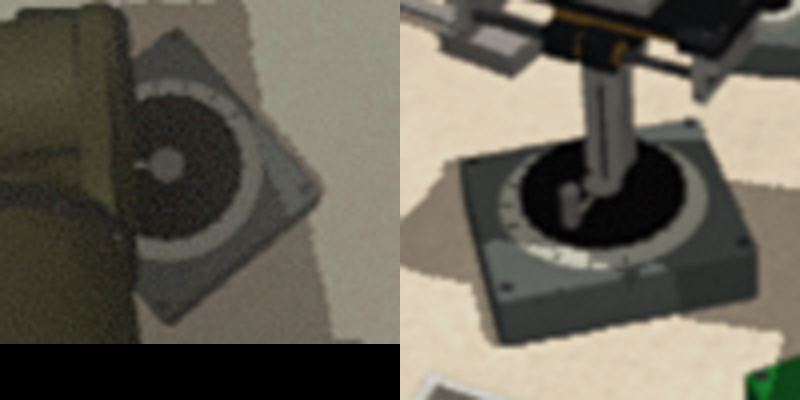

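Fingertip (side crop about (605,188)) stands behind the peg (570,190), with a visible gap. I'll lower it.

```bash
python3 -m jog '[[0.3,0,2,0,0,0],[0.3,0,3.5,0,0,0],[0.3,0,3.6,0,0,0],[0.3,0,3.6,0,0,0]]'
python3 go.py .5356 .1673 .268 95
python3 -m jog '[[0,0.2,0,0,0,0],[0,0.4,0,0,0,0],[0,0.6,0,0,0,0],[0,0.7,0,0,0,0],[0,0.7,0,0,0,0]]'
python3 go.py .5356 .1673 .268 95
```

```text
time_s: 2.7
ee_pos: [0.5356, 0.1673, 0.2679]
eef_rot: [3.14, -0.0, 1.652]
force: [-0.1, 0.2, 1.0]
grip_width: 0.0005
grip_force: 0.0
[0.5356 0.1673 0.2679] [ 3.14  -0.     1.652] [-0.13  0.18  0.95] 0.00046578050153642145 2.7
[-0.   -0.   -0.01] [ 0.001 -0.    -0.006]
time_s: 3.2
ee_pos: [0.5424, 0.1679, 0.2667]
eef_rot: [3.142, -0.0, 1.652]
force: [-0.1, 0.1, -0.2]
grip_width: 0.0004
grip_force: 0.0
[0.5424 0.1679 0.2667] [ 3.142 -0.     1.652] [-0.08  0.08 -0.17] 0.0004220325136548635 3.2
[-0.   -0.69 -0.13] [ 0.    -0.    -0.006]
```

```bash
for r in 1 ; do python3 -m jog '[[0,0.1,0,0,0,0],[0,0.2,0,0,0,0],[0,0.2,0,0,0,0],[0,0.2,0,0,0,0]]'|grep -E "ee_pos|force"; python3 -m jog '[[0,0.1,0,0,0,0],[0,0.2,0,0,0,0],[0,0.2,0,0,0,0],[0,0.2,0,0,0,0]]'|grep -E "ee_pos|force";  python3 -m jog '[[0,0.1,0,0,0,0],[0.1,0.1,0,0,0,0],[0,0.1,0,0,0,0]]'|grep -E "ee_pos|force"; done
```

```text
ee_pos: [0.5443, 0.1681, 0.2666]
force: [-0.6, -0.4, 0.7]
grip_force: 0.0
ee_pos: [0.5463, 0.1682, 0.2666]
force: [0.4, -0.2, 0.7]
grip_force: 0.0
ee_pos: [0.5473, 0.1685, 0.2666]
force: [-0.3, 0.4, -0.5]
grip_force: 0.3
```

```bash
python3 -m jog '[[0,0.1,0,0,0,0],[0,0.1,0,0,0,0],[0,0.1,0,0,0,0]]'|grep -E "ee_pos|force"; python3 -m jog '[[0,0.1,0,0,0,0],[0,0.1,0,0,0,0],[0,0.1,0,0,0,0]]'|grep -E "ee_pos|force";  python3 -m jog '[[0,0.1,0,0,0,0],[0,0.1,0,0,0,0],[0,0.1,0,0,0,0]]'|grep -E "ee_pos|force"
```

```text
ee_pos: [0.5481, 0.1685, 0.2666]
force: [-4.7, 0.3, 1.4]
grip_force: 2.2
ee_pos: [0.5492, 0.1686, 0.2666]
force: [-4.3, 2.7, 1.0]
grip_force: 2.0
ee_pos: [0.5503, 0.1686, 0.2666]
force: [-2.7, 2.5, 0.8]
grip_force: 1.4
```

```bash
cat > phi.py <<'E'
# rows (tool axes) that take the finger along the arc to the given peg angles
import sys,numpy as np
from scipy.spatial.transform import Rotation as R
from station import ctrl
o=ctrl.get_obs();A=R.from_euler("xyz",o["eef_rot"]);ax=np.array([.5699,.1284,0])
for p in map(float,sys.argv[1:]):
    f=np.radians(p);c,s=np.cos(f),np.sin(f)
    X=ax+.042*np.array([c,s,0])-.0185*np.array([s,-c,0])+[0,0,.267]
    d=A.inv().apply(X-o["ee_pos"])*100;w=(A.inv()*R.from_euler("xyz",[np.pi,0,f])).as_rotvec()
    print(p,np.round(d,2),np.round(w,3))
E
python3 phi.py 90 86 82
```

```text
90.0 [ 0.17  0.13 -0.04] [0.    0.    0.081]
86.0 [ 0.27  0.43 -0.04] [ 0.    -0.     0.151]
82.0 [ 0.34  0.74 -0.04] [ 0.    -0.     0.221]
```

```bash
python3 -m jog '[[0.09,0.06,0,0,0,0.04],[0.17,0.13,0,0,0,0.08],[0.22,0.28,0,0,0,0.115],[0.27,0.43,0,0,0,0.15],[0.31,0.58,0,0,0,0.185],[0.34,0.74,0,0,0,0.22],[0.34,0.74,0,0,0,0.22],[0.34,0.74,0,0,0,0.22]]'
python3 phi.py 76 70 66 62
```

```text
time_s: 6.0
ee_pos: [0.5575, 0.1724, 0.2667]
eef_rot: [3.141, 0.0, 1.433]
force: [-0.1, -0.2, -0.1]
grip_width: 0.0003
grip_force: 0.0
76.0 [ 0.19  0.44 -0.03] [0.001 0.    0.106]
70.0 [ 0.31  0.91 -0.03] [ 0.001 -0.     0.211]
66.0 [ 0.36  1.22 -0.03] [ 0.001 -0.     0.281]
62.0 [ 0.4   1.54 -0.03] [ 0.001 -0.     0.351]
```

```bash
python3 -m jog '[[0.1,0.22,0,0,0,0.05],[0.19,0.44,0,0,0,0.105],[0.22,0.56,0,0,0,0.13],[0.25,0.67,0,0,0,0.16],[0.28,0.79,0,0,0,0.185],[0.31,0.91,0,0,0,0.21],[0.31,0.91,0,0,0,0.21]]'
python3 phi.py 68 66 64 62
```

```text
time_s: 6.7
ee_pos: [0.567, 0.1743, 0.2667]
eef_rot: [3.141, -0.0, 1.221]
force: [-1.0, 0.1, 1.1]
grip_width: 0.0003
grip_force: 0.8
68.0 [ 0.05  0.14 -0.03] [ 0.001 -0.     0.034]
66.0 [ 0.11  0.29 -0.03] [ 0.001 -0.     0.069]
64.0 [ 0.16  0.44 -0.03] [ 0.001 -0.     0.104]
62.0 [ 0.2   0.6  -0.03] [ 0.001 -0.     0.139]
```

Run:
```python
from station import ctrl
import cv2,numpy as np
a=ctrl.camera("top")["img"][172:258,192:292];b=ctrl.camera("side")["img"][190:290,205:305]
f=lambda i:cv2.resize(i,(400,400*i.shape[0]//i.shape[1]),interpolation=cv2.INTER_CUBIC)
a,b=f(a),f(b);a=cv2.copyMakeBorder(a,0,400-a.shape[0],0,0,0);cv2.imwrite("pics/c2.png",np.hstack([a,b]))
```

```text
(no output)
```

View pics/c2.png

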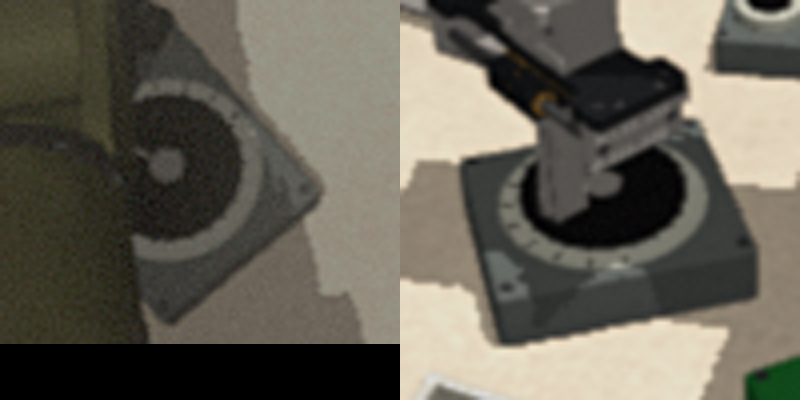

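The peg is hidden behind the finger, but the white line in the top crop (145,152) has turned clockwise. There is light contact, so I'll carry on.

```bash
python3 -m jog '[[0.05,0.14,0,0,0,0.035],[0.05,0.14,0,0,0,0.035]]'|grep force;python3 -m jog '[[0.05,0.14,0,0,0,0.035],[0.05,0.14,0,0,0,0.035]]'|grep force; python3 -m jog '[[0.05,0.15,0,0,0,0.035],[0.05,0.15,0,0,0,0.035]]'|grep force;  python3 -m jog '[[0.05,0.15,0,0,0,0.035],[0.05,0.15,0,0,0,0.035],[0.05,0.15,0,0,0,0.035]]'|grep force
python3 phi.py 60 58 56 54 52 50 46 42
```

```text
force: [-0.7, 0.5, -0.1]
grip_force: 0.3
force: [1.1, 0.5, -0.6]
grip_force: 0.0
force: [-0.1, -0.5, -0.6]
grip_force: 0.0
force: [0.9, 0.2, 0.4]
grip_force: 0.0
60.0 [ 0.1   0.17 -0.04] [0.    0.    0.037]
58.0 [ 0.16  0.32 -0.04] [0.    0.    0.072]
56.0 [ 0.21  0.47 -0.04] [0.    0.    0.106]
54.0 [ 0.26  0.63 -0.04] [0.    0.    0.141]
52.0 [ 0.3   0.78 -0.04] [0.    0.    0.176]
50.0 [ 0.33  0.94 -0.04] [ 0.    -0.     0.211]
46.0 [ 0.39  1.25 -0.04] [ 0.    -0.     0.281]
42.0 [ 0.42  1.57 -0.04] [ 0.    -0.     0.351]
```

```bash
python3 -m jog '[[0.05,0.08,0,0,0,0.02],[0.1,0.17,0,0,0,0.037],[0.16,0.32,0,0,0,0.072],[0.16,0.32,0,0,0,0.072]]'|grep force; python3 -m jog '[[0.05,0.15,0,0,0,0.035],[0.05,0.15,0,0,0,0.035]]'|grep force;python3 -m jog '[[0.05,0.15,0,0,0,0.035],[0.05,0.15,0,0,0,0.035]]'|grep force
python3 phi.py 50 46 44 42 38 34
```

```text
force: [0.9, -0.3, 0.7]
grip_force: 0.0
force: [0.3, -0.1, 0.2]
grip_force: 0.0
force: [-3.2, 2.3, 2.2]
grip_force: 1.9
50.0 [ 0.13  0.32 -0.04] [-0.001  0.     0.068]
46.0 [ 0.23  0.62 -0.04] [-0.001  0.     0.138]
44.0 [ 0.27  0.78 -0.04] [-0.001  0.     0.173]
42.0 [ 0.31  0.93 -0.04] [-0.001  0.     0.207]
38.0 [ 0.36  1.25 -0.04] [-0.001  0.     0.277]
34.0 [ 0.4   1.57 -0.04] [-0.001  0.     0.347]
```

Contact at about 55° confirms two clicks done. Now the third.

```bash
python3 -m jog '[[0.07,0.16,0,0,0,0.034],[0.13,0.32,0,0,0,0.068],[0.18,0.47,0,0,0,0.103],[0.23,0.62,0,0,0,0.138],[0.27,0.78,0,0,0,0.173],[0.31,0.93,0,0,0,0.207],[0.31,0.93,0,0,0,0.207]]'|grep force
python3 -m jog '[[0.05,0.15,0,0,0,0.035],[0.1,0.3,0,0,0,0.07],[0.1,0.3,0,0,0,0.07]]'|grep force;python3 -m jog '[[0.05,0.15,0,0,0,0.035],[0.05,0.15,0,0,0,0.035]]'|grep force;python3 -m jog '[[0.05,0.15,0,0,0,0.035],[0.05,0.15,0,0,0,0.035]]'|grep force
python3 phi.py 32 30 28 26 24 22
```

```text
force: [-0.8, -1.6, -0.6]
grip_force: 0.0
force: [0.0, -0.5, 0.2]
grip_force: 0.0
force: [0.6, -0.0, 1.1]
grip_force: 0.0
force: [-3.3, 3.0, 0.4]
grip_force: 2.0
32.0 [ 0.1   0.14 -0.04] [-0.001  0.     0.036]
30.0 [ 0.16  0.29 -0.04] [-0.001  0.     0.071]
28.0 [ 0.21  0.45 -0.04] [-0.001  0.     0.106]
26.0 [ 0.26  0.6  -0.04] [-0.001  0.     0.141]
24.0 [ 0.3   0.75 -0.04] [-0.001  0.     0.176]
22.0 [ 0.33  0.91 -0.04] [-0.001  0.     0.21 ]
```

Contact at about 35° means three clicks done. Now the last one, then back off.

```bash
python3 -m jog '[[0.05,0.07,0,0,0,0.018],[0.1,0.14,0,0,0,0.036],[0.16,0.29,0,0,0,0.071],[0.21,0.45,0,0,0,0.106],[0.26,0.6,0,0,0,0.141],[0.3,0.75,0,0,0,0.176],[0.3,0.75,0,0,0,0.176]]'|grep force
python3 -m jog '[[0.03,0.15,0,0,0,0.03],[0.03,0.15,0,0,0,0.03]]'|grep force
python3 -m jog '[[0,-0.5,0,0,0,0],[0,-1,0,0,0,0],[0,-1,-4,0,0,0],[0,-1,-8,0,0,0],[0,-1,-8,0,0,0]]'
python3 go.py .5875 -.130 .34 22
```

```text
force: [0.6, -0.4, -0.8]
grip_force: 0.0
force: [0.7, 0.1, 0.6]
grip_force: 0.0
time_s: 11.3
ee_pos: [0.5983, 0.1708, 0.3525]
eef_rot: [3.14, -0.009, 0.388]
force: [0.7, -0.1, 0.1]
grip_width: 0.0005
grip_force: 0.0
[0.5983 0.1708 0.3525] [ 3.14  -0.009  0.388] [ 0.71 -0.1   0.13] 0.0004613338273729084 11.3
[-12.38  27.44   1.19] [ 0.001 -0.009  0.004]
```

```bash
python3 -m jog '[[-12.4,27.4,1.2,0,0,0],[-12.4,27.4,1.2,0,0,0],[-12.4,27.4,1.2,0,0,0],[-12.4,27.4,1.2,0,0,0],[-12.4,27.4,1.2,0,0,0],[-12.4,27.4,1.2,0,0,0],[-12.4,27.4,1.2,0,0,0],[-12.4,27.4,1.2,0,0,0]]'
python3 go.py .5875 -.131 .276 22
python3 - <<'E'
from station import ctrl
import cv2,numpy as np
a=ctrl.camera("top")["img"][172:258,192:292];b=ctrl.camera("side")["img"][170:290,210:330]
f=lambda i:cv2.resize(i,(400,400*i.shape[0]//i.shape[1]),interpolation=cv2.INTER_CUBIC)
a,b=f(a),f(b);a=cv2.copyMakeBorder(a,0,400-a.shape[0],0,0,0);cv2.imwrite("pics/c3.png",np.hstack([a,b]))
E
```

```text
time_s: 12.1
ee_pos: [0.5864, -0.1309, 0.3341]
eef_rot: [-3.141, 0.0, 0.385]
force: [-0.2, 0.5, 0.2]
grip_width: 0.0001
grip_force: 0.0
[ 0.5864 -0.1309  0.3341] [-3.141  0.     0.385] [-0.16  0.45  0.16] 0.0001288107978952587 12.1
[0.1  0.06 5.81] [-0.001  0.     0.001]
```

View pics/c3.png

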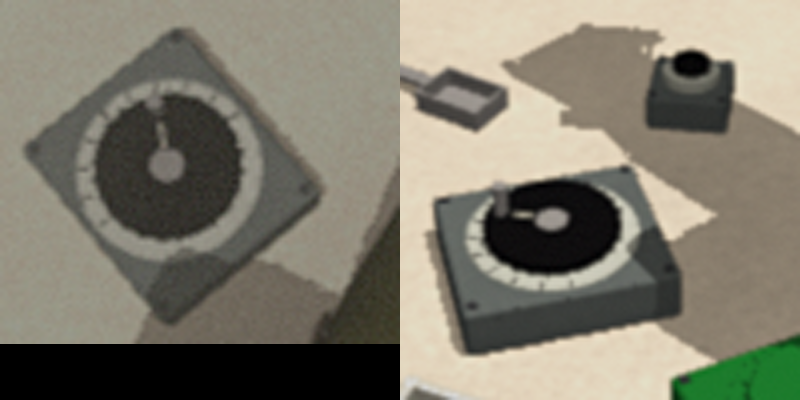

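The dial peg is at top crop (153,102), with the line running from the hub (167,165) towards it. Checking the angle, then pressing.

```bash
python3 - <<'E'
from h import *
p=atz("top",(192+153.5/4-.5,172+102.5/4-.5),.086,False)-[.5699,.1284,0]
print(p,np.degrees(np.arctan2(p[1],p[0])))
E
python3 -m jog '[[0.1,0.05,2,0,0,0],[0.1,0.05,4,0,0,0],[0.1,0.05,5.5,0,0,0],[0.1,0.05,5.8,0,0,0],[0.1,0.05,5.8,0,0,0],[0.1,0.05,5.8,0,0,0]]'
```

```text
[0.03937338 0.01053795 0.086     ] 14.983551601510246
time_s: 12.8
ee_pos: [0.5879, -0.1302, 0.2776]
eef_rot: [3.141, -0.001, 0.387]
force: [1.2, 0.3, 0.6]
grip_width: 0.0007
grip_force: 0.0
```

Dial is at 15.0°, exactly four clicks on. Pressing the button in small steps.

```bash
python3 -m jog '[[0,0,0.8,0,0,0],[0,0,1.6,0,0,0],[0,0,2,0,0,0],[0,0,2,0,0,0],[0,0,2,0,0,0]]' |grep -E "ee_pos|force"
python3 -m jog '[[0,0,0.2,0,0,0],[0,0,0.3,0,0,0],[0,0,0.3,0,0,0],[0,0,0.3,0,0,0]]' |grep -E "ee_pos|force"
python3 -m jog '[[0,0,0.2,0,0,0],[0,0,0.2,0,0,0],[0,0,0.2,0,0,0]]' |grep -E "ee_pos|force"
```

```text
ee_pos: [0.5877, -0.1305, 0.2567]
force: [0.2, 0.3, -0.2]
grip_force: 0.0
ee_pos: [0.5878, -0.1305, 0.2539]
force: [-0.1, -0.7, 3.1]
grip_force: 1.1
ee_pos: [0.5878, -0.1305, 0.2518]
force: [1.9, -0.1, 3.4]
grip_force: 1.6
```

```bash
python3 -m jog '[[0,0,0.15,0,0,0],[0,0,0.15,0,0,0],[0,0,0.15,0,0,0]]' |grep -E "ee_pos|force"
python3 -m jog '[[0,0,0.08,0,0,0],[0,0,0.08,0,0,0],[0,0,0.08,0,0,0]]' |grep -E "ee_pos|force"
```

```text
ee_pos: [0.5878, -0.1305, 0.2505]
force: [0.5, 0.4, 6.1]
grip_force: 3.0
ee_pos: [0.5878, -0.1305, 0.2503]
force: [-3.0, -0.2, 12.9]
grip_force: 6.3
```

Fully down: the TCP stopped at 0.2503 m as the force rose to 13 N. Releasing and withdrawing.

```bash
python3 -m jog '[[0,0,-0.6,0,0,0],[0,0,-2,0,0,0],[0,0,-5,0,0,0],[0,0,-10,0,0,0],[-5,0,-10,0,0,0],[-10,0,-10,0,0,0],[-10,0,-10,0,0,0]]'
python3 - <<'E'
from station import ctrl
import cv2,numpy as np
a=ctrl.camera("top")["img"][172:272,192:292];b=ctrl.camera("side")["img"][170:290,210:330]
f=lambda i:cv2.resize(i,(400,400),interpolation=cv2.INTER_CUBIC)
cv2.imwrite("pics/c4.png",np.hstack([f(a),f(b)]))
E
```

```text
time_s: 15.3
ee_pos: [0.4913, -0.1693, 0.3496]
eef_rot: [-3.14, 0.002, 0.385]
force: [1.1, -0.0, -0.5]
grip_width: 0.0006
grip_force: 0.0
```

View pics/c4.png

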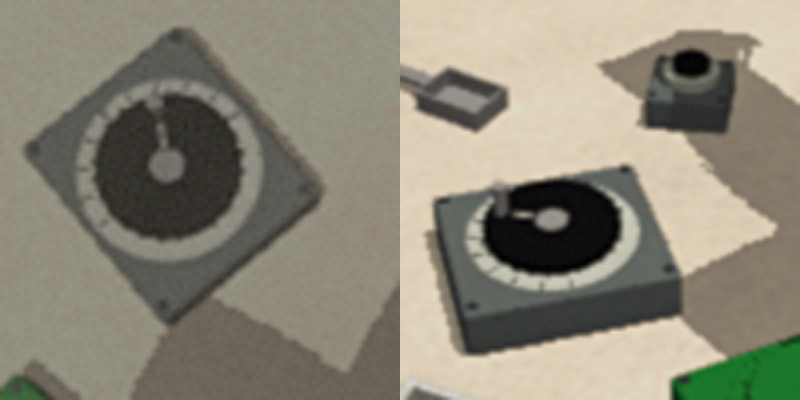

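The peg is still at (153,102), the button is back up at (690,62), and the scoop hasn't moved.

```bash
python3 -c "
from station import ctrl
print(ctrl.hand_in())"
```

```text
the job is handed in; nothing more can be done
None
```

I turned the dial exactly four clicks clockwise (third to seventh; camera check read 15.0°, as expected), then pressed the button fully down and released it, and handed the job in at about 15 s.

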